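Hang the parts basket on the soaking tub

ROBOT

A 6-joint arm with a two-finger parallel gripper is mounted at the origin on the work surface. World frame = base frame: x ahead of the robot, y to its left, z up, the work surface at z = 0. Lengths are in m, angles in degrees, forces in N, time in s.
With the tool pointing down it reaches from about 0.25 to 0.725 m from the base axis. Payload 9.7 kg.
Tool frame: the origin (TCP) lies where the fingers leave the gripper's body, on its centre line; the fingertips stand 73 mm ahead of it and the grasp point (between the pads) lies 54 mm ahead of it; z points along the fingers, y is the line along which they close (so a half turn about z gives the same grasp; the last joint's range is limited). The gripper opens to 85 mm and grips with 20 to 120 N. Pads are 22 mm wide; open, the fingers measure 114 mm over their backs; the gripper's body (76 mm by 85 mm) begins 54 mm behind the grasp point. The pads swing forward as they close: fully open they stand 13 mm farther back than shut.
Start: joints at [74.599, 4.979, 10.078, 95.1, 0, 90], TCP at [0.146, 0.53, 0.304] pointing down, gripper open.
Joint ranges: [-179.16, 179.16], [-48.56, 103.87], [-65.8, 70.77], [-126.05, 130.52], [-82.76, 87.17], [-180, 180]. Speed limits (degrees/s): [127.2, 127.2, 147.25, 180, 180, 180].

INTERFACE

Orientations are given as [roll, pitch, yaw] about the fixed x, y, z axes, in that order (R = Rz(yaw) Ry(pitch) Rx(roll)).
In Python, from workcell import sensors, imaging, bot gives the robot as it stands.
- The arm moves only by the tool apply_moves, never from a script. Its argument "rows" is a list of rows, each a list of 3 entries, a list of its own where there are three numbers: the shift along the tool's x, y, z in units of 10 cm (1.0 is 10 cm), then the turn, a rotation vector about the tool's x, y, z in units of 30 degrees (1.0 is 30 degrees), then the opening, from 0 (shut) to 1 (fully open). A call has 1 to 20 rows; each row is the pose to reach, as a shift and turn from the pose commanded when the call began, along the tool's axes at that moment; what a row does not reach only later rows make up. A row lasts 1/10 s, in which the tool goes at most 50 mm and 8.59 degrees, less where a joint would pass 70% of its speed; a pose out of reach is approached as far as the arm can. A call with a number of a shift or a turn outside -1 to 1 is refused whole. A call with a gripper value outside its range is refused whole. The fingers move at their own pace and stop on an object; "force" is the grip in N (left out, the last holds). Time passes only in rows, so rows that repeat a pose let the fingers close. It gives the time, the measured TCP pose, the force, the opening and the grip force at its end, in the units of the state.
- sensors.get_obs(): the state, without advancing time (a new reading comes with each control period).
- imaging.camera(name): name is "scene" or "top" or "wrist"; returns (picture, depth): 480x640x3 uint8, red, green, blue; 480x640 float32, m along the optical axis (not along the pixel's ray), 0 where there is no reading.
- imaging.get_calibration(name): a dict with "intrinsics" (3x3 intrinsics, pixels), "world_from_camera" (4x4, takes a point from camera to world coordinates). Camera axes: x right, y down, z forward; pixel columns grow to the right and rows downward; lengths in m; the calibration is good to about 2 mm. The wrist camera is an equidistant fisheye: a pixel r from the principal point sees the ray r / f radians off the axis. A picture is of the moment at which its call begins: read the wrist's pose just before it. get_calibration takes no time and is no camera call; for the wrist camera it gives the pose at the moment of the call.
- bot.job_done(): hands the job in; it is judged then, once.
The state is a dict: "time": time; "q": joint angles; "qd": joint speeds; "joint_efforts": joint torques, N m; "ee_pos": TCP position; "tcp_rot": TCP orientation; "wrist_force": force on the tool from outside, world axes, zero at the start; "torque": the same for the moment, N m; "opening": finger opening in m; "grasp_force": force on a finger pad.
Only numpy, scipy, OpenCV 4.12 (cv2) and the standard library are available. Lean on these libraries where they do the work, as an engineer would, in place of code of your own. Each camera call takes 0.05 s, during which the arm holds its last target. There are 200 camera calls.

TASK

Pick up the small steel basket by its black grip and, keeping it upright, hook its bent hanger over the near long rim of the blue soaking tub, on the free stretch beside the brush pocket, so that the basket hangs inside the tub. Press it down with care, no harder than a firm thumb, until the spring catch has snapped under the rim bead and the hanger sits fully home, then let go. Do not shove or tip the tub, and leave everything else alone.

Things in the scene. Friction and masses are not known exactly. Their poses are not given: they have to be found in the camera images.
- tub: Blue open plastic soaking tub, loose, about 1 kg, 190 (x) x 300 (y) x 110 (z) mm over all. Origin: centre of its underside; z up. The near long rim is on its -x side (towards the robot). Walls 3.5 mm, floor 4 mm; inner faces of the long walls at x = -87.5 and 87.5 mm, of the short walls at y = -142.5 and 142.5 mm; rim top at z = 110 mm.
- near_rim (a point): Point on top of the tub's near long rim, at mid-length, on the inner edge; tub axes. A bead runs along the rim: it stands 4 mm out from the outside of the wall and is 8 mm tall, so the rim is 7.5 mm thick there, flush on the inside.
- basket: Small open steel basket, 50 (x) x 80 (y) x 55 (z) mm, about 0.27 kg, with a tall back plate on its -x side carrying a black grip and a bent steel hanger; two black specula lie in it. Stands loose on the bench. Origin: centre of its underside; z up.
- basket_grip (a point): Centre of the basket's black plastic grip, 23.5 mm to -x and 121 mm above the basket's origin; basket axes. The grip is 12 mm thick (x), 50 mm wide (y), 32 mm tall (z); pinch it across its thickness from above.
- basket_back (a point): Point low on the basket's back, 27 mm to -x of its origin, z = 0; basket axes. The plane x = -27 mm (strap, two bumpers) lies against the inside of the wall. The hanger is a 40 mm wide strap bent to -x into a downward hook with a 15 mm mouth, 26 mm deep. The hook's underside sits 60 to 90 mm above the origin: clamped by thumb nuts, set differently each time, not measured; holds to 60 N.
- catch (a joint): Brass spring catch inside the hook, pushed back in m: 0 at rest, about 0.006 riding on the bead, about 0.002 snapped under it, when the hook stops hard on the rim. Its flared end takes the rim if the back is 0 to 4 mm clear of the wall. Pushing it on takes up to about 9 to 15 N as the flare spreads over the rim, then 3 to 6 N along the bead; the weight alone does neither.
- rack: Small grey metal pocket with two brushes, hung loosely on the same near long rim; it stays. Origin: under its lip at the inside of the wall, mid-width (tub x = -87, z = 110 mm); its place along the rim varies. 40 mm wide (y), hangs 75 mm down, 31 mm into the tub; brushes reach 32 mm above the rim.
- lid: The tub's blue lid lying flat, 198 x 308 x 20 mm; origin centre of underside.
- speculum_a: Black cone-shaped ear speculum standing wide end down, 27 mm wide, 36 mm high; origin centre of underside.
- speculum_b: Another such speculum.
- scissors: Small steel surgical scissors lying flat, about 165 mm long; origin at the pivot.
- cleaner: White closed bottle, 68 mm across, 170 mm high; origin centre of underside.
- bowl: Steel bowl, 120 mm across, 45 mm high; origin centre of underside.

How it is judged:
By the outcome, as a careful person would: the job done as asked, in the order asked, and still so for the second after the job is handed in, with the robot touching nothing.
It also fails if it takes over 48 s, if anything falls off the work surface, if the arm or the gripper's body presses on something with over 40 N, if the wrist force passes 120 N, or if a joint passes its speed limit or range.

## Working session

There is one attempt and no reset: what is moved stays moved. The work goes in short steps, Python scripts to look and compute and a tool call to move; the robot and the scene stay as the last step left them, time stands still between calls to the robot, and variables do not carry over. Pictures are saved under pics/ and viewed, at most 10 in all, crops included, and the job is handed in when it is done.

Besides the shell and the picture viewer there is one more tool, called after "Request:" as name([rows], argument=value, ...), one row to a line, values as JSON. apply_moves: Moves the arm, as the interface text tells. Its arguments: {"type":"object","properties":{"rows":{"type":"array"},"force":{"type":"number"}},"required":["rows"]}

```bash
mkdir -p pics; ls
cat > h.py <<'E'
import numpy as np, cv2
from scipy.spatial.transform import Rotation as R
from workcell import sensors, imaging, bot
def cloud(name):
    p,d=imaging.camera(name); c=imaging.get_calibration(name)
    K=np.array(c["intrinsics"]);T=np.array(c["world_from_camera"])
    v,u=np.mgrid[0:480,0:640]
    P=np.stack([(u-K[0,2])/K[0,0]*d,(v-K[1,2])/K[1,1]*d,d],-1)
    W=P@T[:3,:3].T+T[:3,3]; W[d==0]=np.nan
    return p,d,W,K,T
E
python3 - <<'E'
from h import *
for n in ["scene","top"]:
    p,d,W,K,T=cloud(n); cv2.imwrite(f"pics/{n}.png",p[:,:,::-1]); np.save(f"{n}W.npy",W); np.save(f"{n}P.npy",p)
    print(n,K.round(1).tolist(),T.round(3).tolist())
o=sensors.get_obs(); print({k:np.round(v,3) for k,v in o.items()})
E
```

```text
pics
scene [[466.5, 0.0, 330.7], [0.0, 466.5, 234.3], [0.0, 0.0, 1.0]] [[-0.79, 0.524, -0.319, 0.942], [0.613, 0.686, -0.391, 0.569], [0.014, -0.504, -0.864, 1.308], [0.0, 0.0, 0.0, 1.0]]
top [[594.5, 0.0, 316.4], [0.0, 594.5, 238.1], [0.0, 0.0, 1.0]] [[-0.015, -0.993, 0.114, 0.351], [-1.0, 0.012, -0.023, 0.045], [0.021, -0.114, -0.993, 1.462], [0.0, 0.0, 0.0, 1.0]]
{'time': np.float64(0.1), 'q': array([74.599,  5.009, 10.04 , 95.102, -0.   , 90.002]), 'qd': array([-0.018, -0.152,  0.143,  0.032, -0.03 , -0.051]), 'joint_efforts': array([-0.0000e+00, -5.2156e+01,  4.6565e+01,  1.6000e-02, -0.0000e+00,
        0.0000e+00]), 'ee_pos': array([0.146, 0.53 , 0.303]), 'tcp_rot': array([-179.93 ,    0.   ,  164.597]), 'wrist_force': array([ 0.6  ,  0.029, -0.399]), 'torque': array([ 0.021, -0.025,  0.   ]), 'grasp_force': np.float64(0.0), 'opening': np.float64(0.086)}
```

View pics/scene.png

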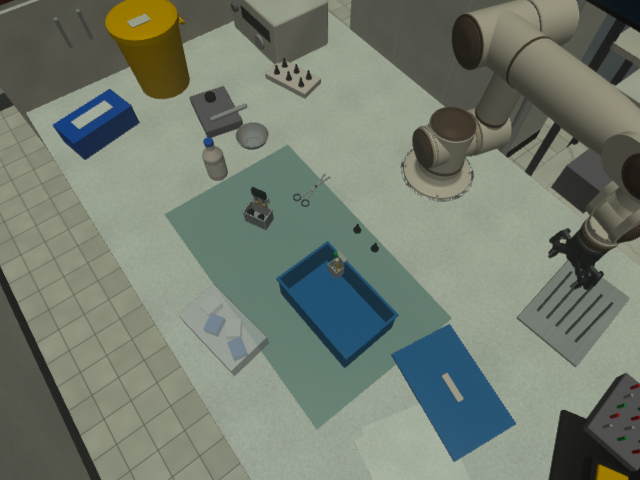

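View pics/top.png

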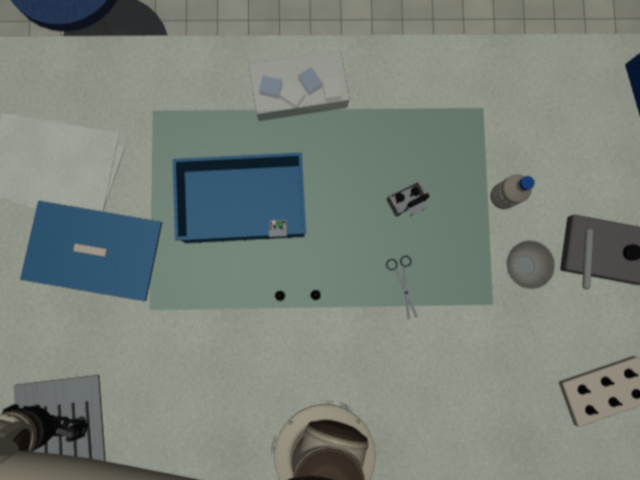

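The top view shows the tub at about (240,197) with the brush rack on its near rim at (278,227), and the basket at (408,198) with its grip at about (418,200). The rim's free stretch lies left of the rack, towards +y. Next I measure these.

Run:
```python
from h import *
for n in ["top","scene"]:
    W=np.load(f"{n}W.npy");p=np.load(f"{n}P.npy").astype(int)
    x,y,z=W[...,0],W[...,1],W[...,2]
    blue=(p[...,2]>p[...,0]+35)
    m=blue&(z>.10)&(z<.122)&(x>.25)&(x<.7)&(y>-.05)&(y<.45)
    q=W[m]; print(n,"rim",m.sum(),q[:,2].mean(), "table z",np.nanmedian(z[(x>.25)&(x<.5)&(y>-.1)&(y<0.)]))
    if len(q)>20: print(np.array(cv2.minAreaRect(q[:,:2].astype(np.float32))[0]),cv2.minAreaRect(q[:,:2].astype(np.float32))[1:],)
    m=(z>.112)&(z<.2)&(x>.3)&(x<.6)&(y>-.05)&(y<.3)&~blue; print("rack",W[m].mean(0) if m.any() else 0, m.sum())
    b=(x>.33)&(x<.6)&(y>-.3)&(y<-.03)
    for lo,hi in [(.015,.06),(.06,.1),(.1,.16)]:
        q=W[b&(z>lo)&(z<hi)]
        if len(q)>5: print(lo,len(q),q.mean(0).round(4),q.max(0).round(3),q.min(0).round(3),cv2.minAreaRect(q[:,:2].astype(np.float32)))
p=np.load("topP.npy");s=np.load("sceneP.npy")
a=cv2.resize(p[170:230,375:445],(560,480),interpolation=cv2.INTER_CUBIC)
cv2.imwrite("pics/c1.png",a[:,:,::-1])
b=cv2.resize(s[180:235,235:285],(500,550),interpolation=cv2.INTER_CUBIC)
c=np.zeros((550,800,3),np.uint8); c[:,:400]=cv2.resize(a,(400,550)); c[:,400:]=cv2.resize(b,(400,550)); cv2.imwrite("pics/c1.png",c[:,:,::-1])
```

```text
top rim 1243 0.10959399876810777 table z 0.00044144192753370337
[0.60639316 0.19248585] ((0.19228944182395935, 0.3006093204021454), 2.2830724716186523)
rack [0.52694929 0.10077199 0.12301134] 115
0.015 90 [ 0.5829 -0.184   0.0409] [ 0.6   -0.169  0.06 ] [ 0.569 -0.246  0.015] ((0.5843403339385986, -0.20765900611877441), (0.07695632427930832, 0.03055187687277794), 89.44488525390625)
0.06 138 [ 0.5768 -0.2232  0.083 ] [ 0.592 -0.197  0.092] [ 0.562 -0.246  0.06 ] ((0.5813387036323547, -0.22073470056056976), (0.027707019820809364, 0.046746619045734406), 25.321290969848633)
0.1 134 [ 0.586  -0.2168  0.133 ] [ 0.599 -0.195  0.145] [ 0.573 -0.244  0.101] ((0.5879333019256592, -0.2197204828262329), (0.011348750442266464, 0.05101213976740837), 25.583843231201172)
scene rim 857 0.1081051533370672 table z -0.000564255896874144
[0.60960925 0.19039831] ((0.1922837793827057, 0.3026510775089264), 2.52250599861145)
rack [0.5339529  0.10532335 0.12352278] 76
0.015 126 [ 0.588  -0.202   0.0378] [ 0.6   -0.172  0.06 ] [ 0.566 -0.236  0.015] ((0.5825539231300354, -0.20480839908123016), (0.03289611637592316, 0.06390910595655441), 1.5794261693954468)
0.06 82 [ 0.5875 -0.2126  0.0796] [ 0.6   -0.195  0.1  ] [ 0.565 -0.232  0.06 ] ((0.5860124230384827, -0.21170856058597565), (0.03013361431658268, 0.0384405292570591), 71.19417572021484)
0.1 94 [ 0.5906 -0.2113  0.1267] [ 0.6   -0.191  0.142] [ 0.578 -0.243  0.102] ((0.5915178656578064, -0.2172098308801651), (0.014292920008301735, 0.050344258546829224), 24.412235260009766)
```

View pics/c1.png

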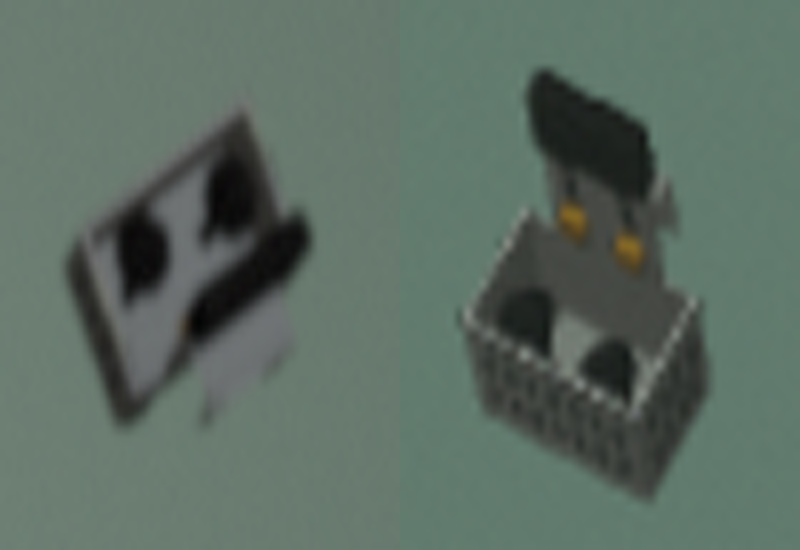

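The crops agree. The basket is at yaw ≈ 25° with its hanger towards −x−y, and its grip is near (0.589, −0.218). The tub centre is at about (0.607, 0.192), yaw 2.3°, and the rack at y ≈ 0.10. I start moving towards the basket.

Request:
apply_moves([
  [[-0.3, -0.28, 0], [0, 0, 0], 1],
  [[-0.6, -0.57, 0], [0, 0, 0], 1],
  [[-0.9, -0.86, 0], [0, 0, 0], 1],
])

```text
time: 0.4
ee_pos: [0.2103, 0.4222, 0.3032]
tcp_rot: [-179.9, -0.0, 164.7]
wrist_force: [0.6, -0.1, 1.1]
opening: 0.0851
grasp_force: 0.0
```

Request:
apply_moves([
  [[-0.33, -0.32, 0], [0, 0, 0], 1],
  [[-0.66, -0.64, 0], [0, 0, 0], 1],
  [[-1.0, -0.96, 0], [0, 0, 0], 1],
])

```text
time: 0.7
ee_pos: [0.2812, 0.3027, 0.3036]
tcp_rot: [-180.0, -0.0, 164.6]
wrist_force: [1.5, 0.6, -0.2]
opening: 0.0856
grasp_force: 0.0
```

Request:
apply_moves([
  [[-0.33, -0.32, 0], [0, 0, 0], 1],
  [[-0.66, -0.64, 0], [0, 0, 0], 1],
  [[-1.0, -0.96, 0], [0, 0, 0], 1],
])

```text
time: 1.0
ee_pos: [0.3522, 0.1835, 0.3038]
tcp_rot: [180.0, 0.0, 164.6]
wrist_force: [1.4, 1.4, -0.4]
opening: 0.0853
grasp_force: 0.0
```

Request:
apply_moves([
  [[-0.33, -0.32, 0], [0, 0, 0], 1],
  [[-0.66, -0.64, 0], [0, 0, 0], 1],
  [[-1.0, -0.96, 0], [0, 0, 0], 1],
])

```text
time: 1.3
ee_pos: [0.4232, 0.0642, 0.3038]
tcp_rot: [180.0, 0.0, 164.6]
wrist_force: [0.2, 0.6, -0.1]
opening: 0.0852
grasp_force: 0.0
```

Request:
apply_moves([
  [[-0.33, -0.32, 0], [0, 0, 0], 1],
  [[-0.66, -0.64, 0], [0, 0, 0], 1],
  [[-1.0, -0.96, 0], [0, 0, 0], 1],
])

```text
time: 1.6
ee_pos: [0.4941, -0.055, 0.3037]
tcp_rot: [180.0, -0.0, 164.6]
wrist_force: [0.5, 1.1, 0.2]
opening: 0.0852
grasp_force: 0.0
```

Request:
apply_moves([
  [[0, 0, 0], [0, 0, 0.29], 1],
  [[0, 0, 0], [0, 0, 0.57], 1],
  [[0, 0, 0], [0, 0, 0.85], 1],
])

```text
time: 1.9
ee_pos: [0.4937, -0.0536, 0.3033]
tcp_rot: [-180.0, -0.1, 138.7]
wrist_force: [0.4, 0.8, -0.9]
opening: 0.0852
grasp_force: 0.0
```

Request:
apply_moves([
  [[-0.45, -0.15, 0], [0, 0, 0], 1],
  [[-0.9, -0.3, 0], [0, 0, 0], 1],
])

```text
time: 2.1
ee_pos: [0.5424, -0.135, 0.3042]
tcp_rot: [180.0, 0.0, 139.2]
wrist_force: [1.2, 0.3, 0.5]
opening: 0.0852
grasp_force: 0.0
```

Request:
apply_moves([
  [[-0.4, -0.15, 0], [0, 0, 0.27], 1],
  [[-0.8, -0.28, 0], [0, 0, 0.54], 1],
  [[-0.9, -0.31, 0], [0, 0, 0.8], 1],
  [[-0.9, -0.31, 0], [0, 0, 0.8], 1],
  [[-0.9, -0.31, 0], [0, 0, 0.8], 1],
])

```text
time: 2.6
ee_pos: [0.5895, -0.2167, 0.3034]
tcp_rot: [-180.0, -0.1, 115.3]
wrist_force: [-0.3, -0.8, 0.1]
opening: 0.0855
grasp_force: 0.0
```

```bash
python3 - <<'E'
from h import *
o=sensors.get_obs(); print(o["ee_pos"],o["tcp_rot"])
c=imaging.get_calibration("wrist");K=np.array(c["intrinsics"]);T=np.array(c["world_from_camera"]);print(K,T.round(3))
p,d=imaging.camera("wrist"); cv2.imwrite("pics/w1.png",p[:,:,::-1]); np.savez("w1.npz",p=p,d=d,K=K,T=T)
E
cat >> h.py <<'E'
def fish(u,v,d,K,T):
    """fisheye pixel+depth along axis -> world"""
    x=(np.asarray(u)-K[0,2])/K[0,0];y=(np.asarray(v)-K[1,2])/K[1,1];r=np.hypot(x,y)+1e-9
    t=np.tan(r); P=np.stack([x/r*t*d,y/r*t*d,d+0*x],-1)
    return P@T[:3,:3].T+T[:3,3]
E
```

```text
[ 0.58953002 -0.21666042  0.30342797] [-1.79962318e+02 -5.07891299e-02  1.15319326e+02]
[[371.64829954   0.         320.2416008 ]
 [  0.         371.64829954 239.71762488]
 [  0.           0.           1.        ]] [[ 0.904  0.405  0.134  0.554]
 [ 0.427 -0.858 -0.286 -0.143]
 [-0.     0.316 -0.949  0.374]
 [ 0.     0.     0.     1.   ]]
```

View pics/w1.png

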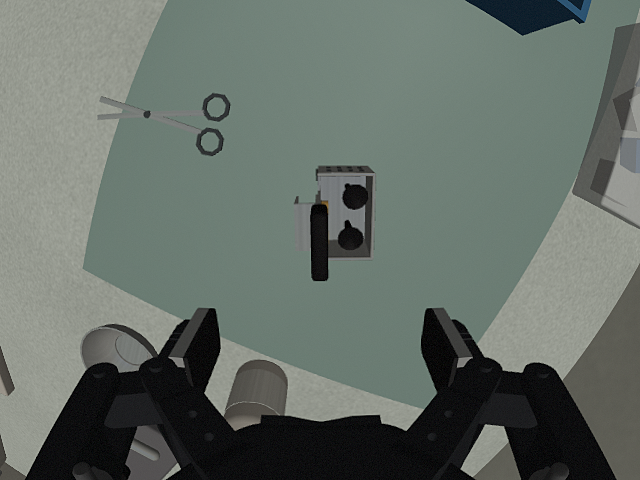

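The wrist view shows the grip at columns 311–328, rows 205–281, centred between the fingers (217 and 422). The hanger is at (303,225), left of the grip. I measure both with the fisheye depth.

Run:
```python
from h import *
f=np.load("w1.npz");p,d,K,T=[f[k] for k in "pdKT"]
v,u=np.mgrid[0:480,0:640]; W=fish(u,v,d,K,T)
print("table",W[150,250],W[250,430])
win=(u>285)&(u<390)&(v>155)&(v<295)
m=win&(W[...,2]>.125)&(W[...,2]<.16); q=W[m]
r=cv2.minAreaRect(q[:,:2].astype(np.float32));print("griptop",m.sum(),r,np.median(q[:,2]),u[m].min(),u[m].max(),v[m].min(),v[m].max())
for uu in range(294,314,2): print(uu,W[225,uu].round(4), W[245,uu].round(4))
m=win&(W[...,2]>.05)&(W[...,2]<.06); q=W[m]; print("basket rim",m.sum(),cv2.minAreaRect(q[:,:2].astype(np.float32)))
```

```text
table [ 0.50214787 -0.19956786  0.00050925] [ 7.21889762e-01 -2.14860767e-01  5.38488402e-05]
griptop 1217 ((0.5893121361732483, -0.22017315030097961), (0.011572062969207764, 0.04910324141383171), 25.47475814819336) 0.13739590718547826 310 327 209 280
294 [ 0.5752 -0.2522  0.0022] [ 0.5843 -0.2728  0.001 ]
296 [ 0.572  -0.227   0.0858] [ 0.579  -0.2426  0.086 ]
298 [ 0.5735 -0.2264  0.0855] [ 0.5805 -0.242   0.0856]
300 [ 0.5749 -0.2256  0.086 ] [ 0.5821 -0.2416  0.0848]
302 [ 0.5764 -0.225   0.0857] [ 0.5834 -0.2404  0.0863]
304 [ 0.5779 -0.2246  0.0846] [ 0.585  -0.2401  0.0851]
306 [ 0.5792 -0.2231  0.0874] [ 0.5864 -0.2389  0.0865]
308 [ 0.5809 -0.2232  0.0847] [ 0.588  -0.2386  0.0851]
310 [ 0.5775 -0.2088  0.1347] [ 0.5893 -0.2375  0.0866]
312 [ 0.5784 -0.2075  0.1373] [ 0.5843 -0.2202  0.1373]
basket rim 829 ((0.6030972003936768, -0.2146555781364441), (0.06969165056943893, 0.08105786889791489), 25.77582550048828)
```

Request:
apply_moves([
  [[-0.03, -0.02, 0.3], [0, 0, 0], 1],
  [[-0.03, -0.02, 0.6], [0, 0, 0], 1],
  [[-0.03, -0.02, 0.8], [0, 0, 0], 1],
  [[-0.03, -0.02, 0.95], [0, 0, 0], 1],
  [[-0.03, -0.02, 1.0], [0, 0, 0], 1],
])

```text
time: 3.15
ee_pos: [0.5886, -0.2196, 0.2028]
tcp_rot: [-179.9, -0.1, 115.2]
wrist_force: [0.5, -0.5, 0.0]
opening: 0.0851
grasp_force: 0.0
```

Request:
apply_moves([
  [[0, 0, 0.1], [0, 0, 0], 1],
  [[0, 0, 0.2], [0, 0, 0], 1],
  [[0, 0, 0.26], [0, 0, 0], 1],
  [[0, 0, 0.26], [0, 0, 0], 1],
  [[0, 0, 0.26], [0, 0, 0], 1],
])

```text
time: 3.65
ee_pos: [0.5893, -0.2206, 0.1781]
tcp_rot: [180.0, 0.0, 115.1]
wrist_force: [0.0, 0.6, 1.1]
opening: 0.0852
grasp_force: 0.0
```

Request:
apply_moves([
  [[0, 0, 0], [0, 0, 0], 0.6],
  [[0, 0, 0], [0, 0, 0], 0.4],
  [[0, 0, 0], [0, 0, 0], 0.25],
  [[0, 0, 0], [0, 0, 0], 0.1],
  [[0, 0, 0], [0, 0, 0], 0.0],
  [[0, 0, 0], [0, 0, 0], 0.0],
  [[0, 0, 0], [0, 0, 0], 0.0],
  [[0, 0, 0], [0, 0, 0], 0.0],
  [[0, 0, 0], [0, 0, 0], 0.0],
  [[0, 0, 0], [0, 0, 0], 0.0],
], force=70)

```text
time: 4.65
ee_pos: [0.5893, -0.2206, 0.1781]
tcp_rot: [180.0, 0.0, 115.1]
wrist_force: [0.0, -0.0, 2.8]
opening: 0.0111
grasp_force: 68.9
```

Request:
apply_moves([
  [[0, 0, -0.08], [0, 0, 0], 0],
  [[0, 0, -0.25], [0, 0, 0], 0],
  [[0, 0, -0.45], [0, 0, 0], 0],
  [[0, 0, -0.65], [0, 0, 0], 0],
  [[0, 0, -0.85], [0, 0, 0], 0],
  [[0, 0, -1.0], [0, 0, 0], 0],
])

```text
time: 5.25
ee_pos: [0.589, -0.2205, 0.2791]
tcp_rot: [-180.0, 0.0, 115.1]
wrist_force: [0.4, -0.1, -2.5]
opening: 0.0114
grasp_force: 68.3
```

Request:
apply_moves([
  [[0, 0, -0.2], [0, 0, 0], 0],
  [[0, 0, -0.4], [0, 0, 0], 0],
  [[0, 0, -0.6], [0, 0, 0], 0],
  [[0, 0, -0.7], [0, 0, 0], 0],
  [[0, 0, -0.7], [0, 0, 0], 0],
])

```text
time: 5.75
ee_pos: [0.5894, -0.2206, 0.349]
tcp_rot: [179.9, 0.1, 115.1]
wrist_force: [-0.2, 0.2, -2.2]
opening: 0.0114
grasp_force: 68.2
```

Request:
apply_moves([
  [[0.14, 0.04, 0], [0, 0, 0], 0],
  [[0.36, 0.11, 0], [0, 0, 0], 0],
  [[0.6, 0.18, 0], [0, 0, 0], 0],
  [[0.86, 0.26, 0], [0, 0, 0], 0],
])

```text
time: 6.15
ee_pos: [0.5757, -0.1303, 0.3463]
tcp_rot: [-179.9, -0.1, 115.1]
wrist_force: [-0.0, 0.6, -2.5]
opening: 0.011
grasp_force: 68.3
```

Request:
apply_moves([
  [[0.22, 0.065, 0], [0, 0, 0], 0],
  [[0.43, 0.13, 0], [0, 0, 0], 0],
  [[0.65, 0.195, 0], [0, 0, 0], 0],
  [[0.86, 0.26, 0], [0, 0, 0], 0],
])

```text
time: 6.55
ee_pos: [0.5625, -0.0411, 0.3465]
tcp_rot: [-179.9, -0.1, 115.1]
wrist_force: [-0.5, -0.7, -2.2]
opening: 0.0109
grasp_force: 68.3
```

Request:
apply_moves([
  [[0.22, 0.065, 0], [0, 0, 0], 0],
  [[0.43, 0.13, 0], [0, 0, 0], 0],
  [[0.65, 0.195, 0], [0, 0, 0], 0],
  [[0.86, 0.26, 0], [0, 0, 0], 0],
])

```text
time: 6.95
ee_pos: [0.5495, 0.0477, 0.3465]
tcp_rot: [-179.9, -0.1, 115.1]
wrist_force: [0.8, 0.1, -2.4]
opening: 0.0112
grasp_force: 68.3
```

Request:
apply_moves([
  [[0.22, 0.065, 0], [0, 0, 0], 0],
  [[0.43, 0.13, 0], [0, 0, 0], 0],
  [[0.65, 0.195, 0], [0, 0, 0], 0],
  [[0.86, 0.26, 0], [0, 0, 0], 0],
])

```text
time: 7.35
ee_pos: [0.5365, 0.1365, 0.3465]
tcp_rot: [-179.9, -0.0, 115.1]
wrist_force: [0.2, 0.4, -3.2]
opening: 0.0109
grasp_force: 68.3
```

Request:
apply_moves([
  [[0.25, 0.08, 0], [0, 0, 0.15], 0],
  [[0.5, 0.16, 0], [0, 0, 0.35], 0],
  [[0.75, 0.23, 0], [0, 0, 0.55], 0],
  [[0.86, 0.26, 0], [0, 0, 0.7], 0],
  [[0.86, 0.26, 0], [0, 0, 0.76], 0],
  [[0.86, 0.26, 0], [0, 0, 0.76], 0],
  [[0.86, 0.26, 0], [0, 0, 0.76], 0],
])

```text
time: 8.05
ee_pos: [0.5241, 0.2241, 0.347]
tcp_rot: [-179.9, 0.0, 92.4]
wrist_force: [-0.2, 1.0, -2.4]
opening: 0.0108
grasp_force: 68.3
```

Run:
```python
from h import *
o=sensors.get_obs(); print(o["ee_pos"],o["tcp_rot"],o["wrist_force"],o["opening"])
c=imaging.get_calibration("wrist");K=np.array(c["intrinsics"]);T=np.array(c["world_from_camera"])
p,d=imaging.camera("wrist"); cv2.imwrite("pics/w2.png",p[:,:,::-1]); np.savez("w2.npz",p=p,d=d,K=K,T=T)
```

```text
[0.52406957 0.22410119 0.34704898] [-1.79926545e+02  2.62397034e-02  9.23731666e+01] [-0.22184038  0.9580178  -2.37322313] 0.010772972755638148
```

View pics/w2.png

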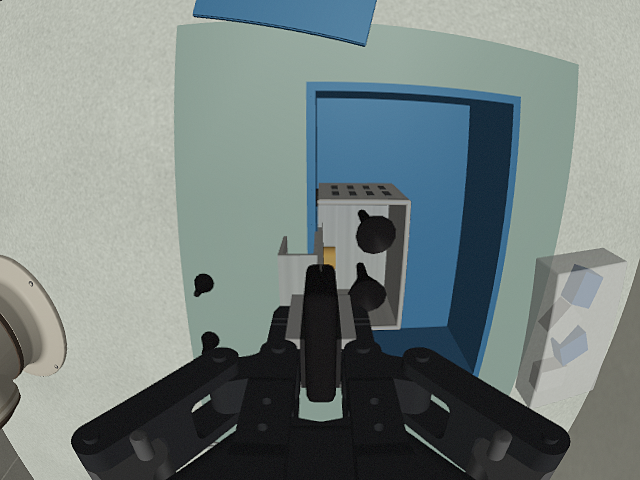

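The wrist view shows the basket held upright. The hook is at (300,270), and the tub's near rim is the band at columns 307–316, rows 90–185. I measure the rim's line and the basket's pose relative to it.

Run:
```python
from h import *
f=np.load("w2.npz");p,d,K,T=[f[k] for k in "pdKT"]
v,u=np.mgrid[0:480,0:640]; W=fish(u,v,d,K,T); x,y,z=W[...,0],W[...,1],W[...,2]
o=np.array([0.52407,0.22410,0.34705])
print("table",np.nanmedian(z[100:180,200:290]))
m=(z>.1)&(z<.116)&(x>.48)&(x<.56)&(y>.2)&(y<.345)
print("rim n",m.sum(),"z",np.median(z[m]))
inn=[];out=[]
for r in range(85,330):
    k=m[r]
    if k.sum()>=4 and r>105:
        # subpixel-ish edges
        xs=x[r][k]; inn.append((y[r][k].mean(),xs.max()));out.append((y[r][k].mean(),xs.min()))
inn=np.array(inn);out=np.array(out)
for n,a in(("inner",inn),("outer",out)):
    c=np.polyfit(a[:,0],a[:,1],1); res=a[:,1]-np.polyval(c,a[:,0])
    g=abs(res)<.0015; c=np.polyfit(a[g,0],a[g,1],1)
    print(n,len(a),g.sum(),"slope deg",np.degrees(np.arctan(-c[0])),"x at y=.26,.30",np.polyval(c,[.224,.26,.3]),a[:,0].min(),a[:,0].max(),res.std())
q=W[m]; print("rim minarea",cv2.minAreaRect(q[:,:2].astype(np.float32)))
# far end wall inner (y+) and far rim
m2=(z>.1)&(z<.116)&(y>.3)&(x>.48)&(x<.75); print("rim ext",W[m2].max(0),W[m2].min(0))
# basket rim
zo=o[2]-.178
b=(z>zo+.051)&(z<zo+.060)&(x>.5)&(x<.62)&(y>.15)&(y<.3); q=W[b]; print("basket rim",b.sum(),cv2.minAreaRect(q[:,:2].astype(np.float32)),np.median(q[:,2])-zo, q.min(0),q.max(0))
h=(u>280)&(u<300)&(v>260)&(v<300); q=W[h&(z>.2)]; print("hook z rel",np.median(q[:,2])-zo, q.min(0),q.max(0))
for uu in range(274,330,3): print(uu,W[262,uu].round(4))
```

```text
table 0.0014329676491511845
rim n 1974 z 0.11079757142747049
inner 137 137 slope deg 1.994751539316317 x at y=.26,.30 [0.51791982 0.51666597 0.51527281] 0.20064473270513128 0.3166244339933521 0.0004569995913438446
outer 137 136 slope deg 2.5085400026454843 x at y=.26,.30 [0.51201672 0.51043955 0.50868714] 0.20064473270513128 0.3166244339933521 0.0003156523617603313
rim minarea ((0.5358668565750122, 0.26989275217056274), (0.0527341365814209, 0.13744419813156128), 2.0365216732025146)
rim ext [0.6984902  0.34498713 0.11336697] [0.50715834 0.30005224 0.10000339]
basket rim 1656 ((0.537950336933136, 0.22446274757385254), (0.06927502155303955, 0.08090942353010178), 2.657867908477783) 0.05663417757500608 [0.50245623 0.18506466 0.22005372] [0.57419245 0.26569828 0.22876194]
hook z rel 0.08554333982317758 [0.50400532 0.21885554 0.25271192] [0.52025663 0.30551596 0.41785626]
274 [0.4706 0.1359 0.0021]
277 [0.4743 0.1362 0.0025]
280 [0.5037 0.2392 0.255 ]
283 [0.5049 0.2385 0.2532]
286 [0.5065 0.2391 0.2545]
289 [0.5079 0.2391 0.2544]
292 [0.5094 0.2398 0.2558]
295 [0.5108 0.2397 0.2555]
298 [0.5122 0.2396 0.255 ]
301 [0.5137 0.2398 0.2554]
304 [0.5151 0.2398 0.2552]
307 [0.5165 0.2399 0.2553]
310 [0.5179 0.2399 0.2552]
313 [0.5193 0.2397 0.2546]
316 [0.5207 0.2398 0.2547]
319 [0.5219 0.2483 0.2755]
322 [0.5231 0.2484 0.2757]
325 [0.5252 0.2365 0.246 ]
328 [0.5267 0.2368 0.2466]
```

The wall's inner face is at x ≈ 0.5187 and the basket's back at ≈ 0.5206, a gap of about 1.9 mm, which suits the catch. The yaws match. The hook's underside is ≈ 0.084 above the basket's origin, so the basket should seat at TCP z ≈ 0.204. I lower it now.

Request:
apply_moves([
  [[0, 0, 0.1], [0, 0, 0], 0],
  [[0, 0, 0.3], [0, 0, 0], 0],
  [[0, 0, 0.5], [0, 0, 0], 0],
  [[0, 0, 0.7], [0, 0, 0], 0],
  [[0, 0, 0.9], [0, 0, 0], 0],
  [[0, 0, 1.0], [0, 0, 0], 0],
  [[0, 0, 1.0], [0, 0, 0], 0],
  [[0, 0, 1.0], [0, 0, 0], 0],
])

```text
time: 8.9
ee_pos: [0.5246, 0.2239, 0.2484]
tcp_rot: [180.0, -0.0, 92.3]
wrist_force: [0.8, 0.2, -2.8]
opening: 0.0111
grasp_force: 68.3
```

Run:
```python
from h import *
o=sensors.get_obs(); print(o["ee_pos"],o["tcp_rot"],o["wrist_force"],o["opening"])
c=imaging.get_calibration("wrist");K=np.array(c["intrinsics"]);T=np.array(c["world_from_camera"])
p,d=imaging.camera("wrist")
a=cv2.resize(p[60:360,220:520],(600,600),interpolation=cv2.INTER_CUBIC); cv2.imwrite("pics/w3.png",a[:,:,::-1])
v,u=np.mgrid[0:480,0:640]; W=fish(u,v,d,K,T); x,y,z=W[...,0],W[...,1],W[...,2]
m=(z>.1)&(z<.118)&(x>.48)&(x<.54)&(y>.27)&(y<.33)
for r in range(60,300,12):
    k=m[r]
    if k.sum()>3: print(r,k.sum(),y[r][k].mean().round(4),x[r][k].min().round(4),x[r][k].max().round(4),np.median(z[r][k]).round(4))
```

```text
[0.52461256 0.22390966 0.24841504] [ 1.79973526e+02 -8.89592278e-03  9.22910472e+01] [ 0.78830479  0.17966537 -2.80479872] 0.011147561871199044
84 15 0.3253 0.5074 0.515 0.1108
96 14 0.3185 0.5076 0.5148 0.1109
108 13 0.3117 0.5084 0.515 0.1109
120 13 0.305 0.5086 0.5152 0.1111
132 13 0.2983 0.5088 0.5155 0.111
144 14 0.2915 0.5084 0.5157 0.111
156 14 0.2847 0.5093 0.5163 0.1107
168 14 0.2778 0.5094 0.5166 0.1106
180 14 0.271 0.5097 0.5169 0.1107
```

View pics/w3.png

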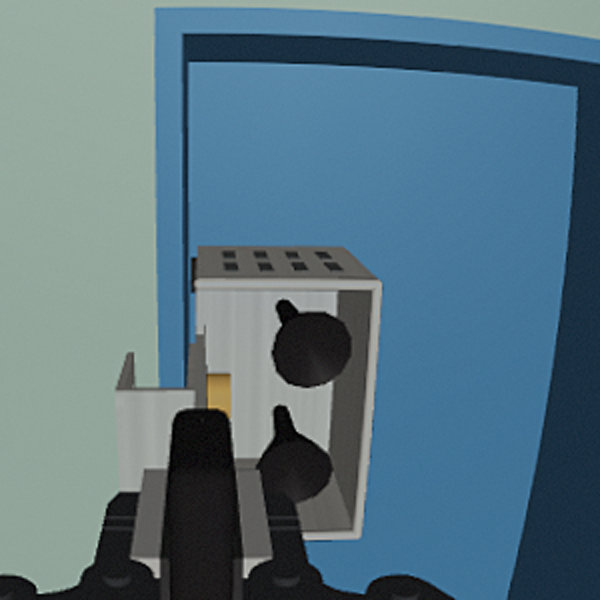

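The crop shows the hook straddling the rim band, with a narrow gap between the basket's back and the wall at crop (190,270). The gap is still about 2 mm. I press down slowly, watching the force.

Request:
apply_moves([
  [[0, 0, 0.03], [0, 0, 0], 0],
  [[0, 0, 0.06], [0, 0, 0], 0],
  [[0, 0, 0.09], [0, 0, 0], 0],
  [[0, 0, 0.12], [0, 0, 0], 0],
  [[0, 0, 0.14], [0, 0, 0], 0],
  [[0, 0, 0.14], [0, 0, 0], 0],
])

```text
time: 9.55
ee_pos: [0.5244, 0.224, 0.2335]
tcp_rot: [-180.0, 0.0, 92.3]
wrist_force: [0.4, -0.0, -1.6]
opening: 0.0109
grasp_force: 68.4
```

Request:
apply_moves([
  [[0, 0, 0.01], [0, 0, 0], 0],
  [[0, 0, 0.02], [0, 0, 0], 0],
  [[0, 0, 0.03], [0, 0, 0], 0],
  [[0, 0, 0.04], [0, 0, 0], 0],
  [[0, 0, 0.04], [0, 0, 0], 0],
])

```text
time: 10.05
ee_pos: [0.5245, 0.224, 0.2297]
tcp_rot: [-180.0, 0.0, 92.3]
wrist_force: [-0.6, -0.1, -2.8]
opening: 0.0109
grasp_force: 68.4
```

Request:
apply_moves([
  [[0, 0, 0.01], [0, 0, 0], 0],
  [[0, 0, 0.02], [0, 0, 0], 0],
  [[0, 0, 0.03], [0, 0, 0], 0],
  [[0, 0, 0.03], [0, 0, 0], 0],
])

```text
time: 10.45
ee_pos: [0.5243, 0.224, 0.2269]
tcp_rot: [-180.0, -0.0, 92.3]
wrist_force: [-1.9, 0.6, -0.4]
opening: 0.0115
grasp_force: 68.8
```

Request:
apply_moves([
  [[0, 0, 0.01], [0, 0, 0], 0],
  [[0, 0, 0.02], [0, 0, 0], 0],
  [[0, 0, 0.02], [0, 0, 0], 0],
])

```text
time: 10.75
ee_pos: [0.5244, 0.224, 0.2251]
tcp_rot: [-180.0, -0.0, 92.3]
wrist_force: [-4.1, -0.4, 2.0]
opening: 0.0111
grasp_force: 69.2
```

Request:
apply_moves([
  [[0, 0, 0.01], [0, 0, 0], 0],
  [[0, 0, 0.02], [0, 0, 0], 0],
  [[0, 0, 0.02], [0, 0, 0], 0],
])

```text
time: 11.05
ee_pos: [0.5244, 0.224, 0.2229]
tcp_rot: [-180.0, -0.0, 92.3]
wrist_force: [-3.6, -0.1, 3.5]
opening: 0.0114
grasp_force: 69.4
```

Request:
apply_moves([
  [[0, -0.005, 0], [0, 0, 0], 0],
  [[0, -0.01, 0], [0, 0, 0], 0],
  [[0, -0.01, 0], [0, 0, 0], 0],
])

```text
time: 11.35
ee_pos: [0.5235, 0.224, 0.2229]
tcp_rot: [-180.0, -0.0, 92.3]
wrist_force: [-3.7, -0.0, 3.6]
opening: 0.0107
grasp_force: 69.4
```

Request:
apply_moves([
  [[0, 0, 0.01], [0, 0, 0], 0],
  [[0, 0, 0.01], [0, 0, 0], 0],
])

```text
time: 11.55
ee_pos: [0.5235, 0.224, 0.2218]
tcp_rot: [-180.0, 0.0, 92.3]
wrist_force: [-4.4, -0.2, 4.1]
opening: 0.0113
grasp_force: 69.4
```

Request:
apply_moves([
  [[0, -0.005, 0], [0, 0, 0], 0],
  [[0, -0.01, 0], [0, 0, 0], 0],
  [[0, -0.01, 0], [0, 0, 0], 0],
])

```text
time: 11.85
ee_pos: [0.5229, 0.2239, 0.2218]
tcp_rot: [180.0, 0.0, 92.3]
wrist_force: [-0.7, -0.0, 2.4]
opening: 0.0109
grasp_force: 69.2
```

Run:
```python
from h import *
o=sensors.get_obs(); print(o["ee_pos"],o["tcp_rot"],o["wrist_force"],o["torque"])
c=imaging.get_calibration("wrist");K=np.array(c["intrinsics"]);T=np.array(c["world_from_camera"])
p,d=imaging.camera("wrist"); np.savez("w4.npz",p=p,d=d,K=K,T=T)
a=cv2.resize(p[60:360,220:520],(600,600),interpolation=cv2.INTER_CUBIC); cv2.imwrite("pics/w4.png",a[:,:,::-1])
v,u=np.mgrid[0:480,0:640]; W=fish(u,v,d,K,T); x,y,z=W[...,0],W[...,1],W[...,2]
m=(z>.1)&(z<.118)&(x>.48)&(x<.54)&(y>.25)&(y<.33)
for r in range(60,300,12):
    k=m[r]
    if k.sum()>3: print(r,k.sum(),y[r][k].mean().round(4),x[r][k].min().round(4),x[r][k].max().round(4),np.median(z[r][k]).round(4))
h=W[170:330,270:330]; q=h[(h[...,2]>.125)&(h[...,2]<.145)&(h[...,0]<.52)]; print("hook",q.mean(0),q.min(0),q.max(0))
```

```text
[0.52285087 0.22389614 0.22184775] [1.79957503e+02 8.48909395e-03 9.22889202e+01] [-0.74085732 -0.02211111  2.35144662] [-0.06189008  0.2642333  -0.0800328 ]
72 19 0.3289 0.5077 0.5176 0.1108
84 17 0.3227 0.5074 0.515 0.1108
96 16 0.3168 0.5081 0.5153 0.111
108 15 0.3109 0.5082 0.515 0.1107
120 15 0.305 0.5085 0.5152 0.111
132 15 0.2991 0.5086 0.5154 0.1108
144 15 0.2933 0.5088 0.5156 0.1108
156 16 0.2873 0.509 0.5162 0.111
168 16 0.2813 0.5092 0.5164 0.1104
180 16 0.2753 0.5094 0.5167 0.1106
192 16 0.2693 0.5095 0.517 0.1107
204 33 0.2624 0.5102 0.5398 0.1021
216 15 0.257 0.5103 0.5174 0.1109
228 15 0.2506 0.5105 0.5176 0.1108
hook [0.50890365 0.23295481 0.12930908] [0.50137176 0.21543269 0.12511409] [0.51999985 0.24863786 0.14336337]
```

View pics/w4.png

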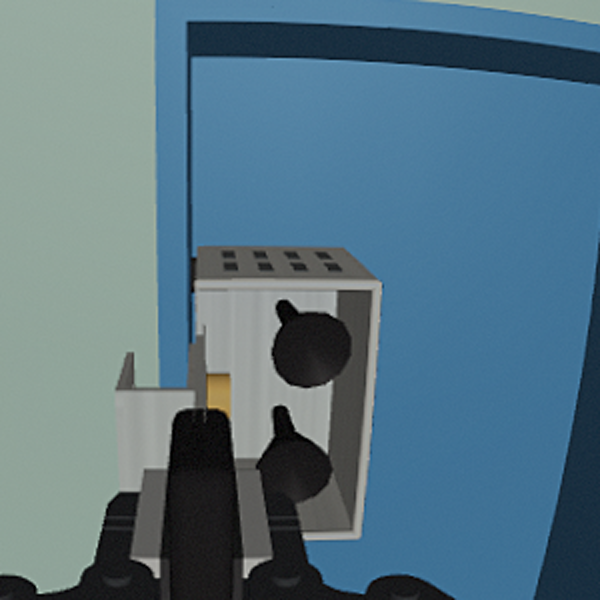

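The tub hasn't moved (rim still at x 0.5088–0.5156 at y = 0.293), and the basket's back, at crop (190,270), is now close to the wall. The side force is nearly zero, so I keep pressing.

Request:
apply_moves([
  [[0, 0, 0.01], [0, 0, 0], 0],
  [[0, 0, 0.02], [0, 0, 0], 0],
  [[0, 0, 0.02], [0, 0, 0], 0],
])

```text
time: 12.2
ee_pos: [0.5228, 0.2239, 0.2204]
tcp_rot: [179.9, -0.0, 92.3]
wrist_force: [-1.1, -0.0, 5.4]
opening: 0.0112
grasp_force: 69.9
```

Request:
apply_moves([
  [[0, 0, 0.01], [0, 0, 0], 0],
  [[0, 0, 0.02], [0, 0, 0], 0],
  [[0, 0, 0.02], [0, 0, 0], 0],
])

```text
time: 12.5
ee_pos: [0.5228, 0.2239, 0.2186]
tcp_rot: [179.9, -0.0, 92.3]
wrist_force: [-2.0, -0.1, 6.3]
opening: 0.0108
grasp_force: 69.8
```

Request:
apply_moves([
  [[0, 0, 0.01], [0, 0, 0], 0],
  [[0, 0, 0.02], [0, 0, 0], 0],
  [[0, 0, 0.02], [0, 0, 0], 0],
])

```text
time: 12.8
ee_pos: [0.5228, 0.2239, 0.2157]
tcp_rot: [180.0, 0.0, 92.3]
wrist_force: [0.2, 0.9, 1.7]
opening: 0.0112
grasp_force: 69.0
```

Request:
apply_moves([
  [[0, 0, 0.01], [0, 0, 0], 0],
  [[0, 0, 0.02], [0, 0, 0], 0],
  [[0, 0, 0.03], [0, 0, 0], 0],
  [[0, 0, 0.04], [0, 0, 0], 0],
  [[0, 0, 0.04], [0, 0, 0], 0],
])

```text
time: 13.3
ee_pos: [0.5227, 0.224, 0.2118]
tcp_rot: [180.0, -0.0, 92.3]
wrist_force: [2.6, 0.2, 2.8]
opening: 0.0112
grasp_force: 69.0
```

Request:
apply_moves([
  [[0, 0, 0.01], [0, 0, 0], 0],
  [[0, 0, 0.02], [0, 0, 0], 0],
  [[0, 0, 0.02], [0, 0, 0], 0],
])

```text
time: 13.6
ee_pos: [0.5227, 0.224, 0.2098]
tcp_rot: [180.0, -0.0, 92.3]
wrist_force: [3.7, -0.2, 2.3]
opening: 0.0108
grasp_force: 69.0
```

Request:
apply_moves([
  [[0, 0, 0.01], [0, 0, 0], 0],
  [[0, 0, 0.02], [0, 0, 0], 0],
  [[0, 0, 0.02], [0, 0, 0], 0],
])

```text
time: 13.9
ee_pos: [0.5225, 0.2239, 0.2071]
tcp_rot: [-180.0, 0.0, 92.3]
wrist_force: [5.3, -0.1, -2.5]
opening: 0.0112
grasp_force: 68.3
```

Request:
apply_moves([
  [[0, 0.005, 0.01], [0, 0, 0], 0],
  [[0, 0.005, 0.01], [0, 0, 0], 0],
])

```text
time: 14.1
ee_pos: [0.5227, 0.2239, 0.2064]
tcp_rot: [-179.9, 0.0, 92.3]
wrist_force: [1.4, 0.7, -2.2]
opening: 0.011
grasp_force: 68.6
```

Request:
apply_moves([
  [[0, 0, 0.01], [0, 0, 0], 0],
  [[0, 0, 0.01], [0, 0, 0], 0],
])

```text
time: 14.3
ee_pos: [0.5227, 0.2239, 0.2058]
tcp_rot: [-180.0, 0.0, 92.3]
wrist_force: [-0.6, 0.5, 0.5]
opening: 0.0109
grasp_force: 68.8
```

Request:
apply_moves([
  [[0, 0, 0.005], [0, 0, 0], 0],
  [[0, 0, 0.005], [0, 0, 0], 0],
])

```text
time: 14.5
ee_pos: [0.5227, 0.2239, 0.2057]
tcp_rot: [-180.0, -0.0, 92.3]
wrist_force: [-2.2, -0.5, 3.6]
opening: 0.0109
grasp_force: 69.5
```

Request:
apply_moves([
  [[0, 0, 0.005], [0, 0, 0], 0],
  [[0, 0, 0.005], [0, 0, 0], 0],
])

```text
time: 14.7
ee_pos: [0.5228, 0.2239, 0.2057]
tcp_rot: [180.0, -0.0, 92.3]
wrist_force: [-4.2, -0.0, 8.0]
opening: 0.0109
grasp_force: 70.0
```

Request:
apply_moves([
  [[0, -0.005, 0.005], [0, 0, 0], 0],
  [[0, -0.005, 0.005], [0, 0, 0], 0],
])

```text
time: 14.9
ee_pos: [0.5226, 0.2239, 0.2056]
tcp_rot: [179.9, -0.0, 92.3]
wrist_force: [-2.3, -0.8, 10.3]
opening: 0.011
grasp_force: 70.3
```

Run:
```python
from h import *
o=sensors.get_obs(); print(o["ee_pos"],o["tcp_rot"],o["wrist_force"],o["torque"])
c=imaging.get_calibration("wrist");K=np.array(c["intrinsics"]);T=np.array(c["world_from_camera"])
p,d=imaging.camera("wrist"); cv2.imwrite("pics/w5.png",p[:,:,::-1])
v,u=np.mgrid[0:480,0:640]; W=fish(u,v,d,K,T); x,y,z=W[...,0],W[...,1],W[...,2]
m=(z>.1)&(z<.118)&(x>.48)&(x<.54)&(y>.25)&(y<.33)
for r in range(96,240,36):
    k=m[r]
    if k.sum()>3: print(r,y[r][k].mean().round(4),x[r][k].min().round(4),x[r][k].max().round(4),np.median(z[r][k]).round(4))
h=W[240:300,276:312]; q=h[(h[...,2]>.1)&(h[...,2]<.125)&(h[...,0]<.52)]; print("hook top z",np.median(q[:,2]),len(q))
```

```text
[0.52261734 0.22394244 0.20564952] [ 1.79916758e+02 -2.50959458e-02  9.22996852e+01] [-2.32682981 -0.79579191 10.28367471] [-0.34377921  0.59339886  0.00097925]
96 0.3158 0.5075 0.5145 0.1113
132 0.2997 0.508 0.5151 0.111
168 0.2835 0.5089 0.5161 0.1109
204 0.267 0.5094 0.5167 0.1109
hook top z 0.11297823483363081 1482
```

The hook's top is at 0.113 against a rim at 0.111, so the strap rests on the rim. There was a hard stop after the force dropped, and the tub is within 1 mm of where it was. Now I unload, release and rise.

Request:
apply_moves([
  [[0, -0.002, -0.005], [0, 0, 0], 0],
  [[0, -0.002, -0.012], [0, 0, 0], 0],
  [[0, -0.002, -0.014], [0, 0, 0], 0],
  [[0, -0.002, -0.014], [0, 0, 0], 0],
])

```text
time: 15.35
ee_pos: [0.5226, 0.2239, 0.2058]
tcp_rot: [180.0, 0.0, 92.3]
wrist_force: [2.0, -0.1, 1.7]
opening: 0.0108
grasp_force: 69.1
```

Request:
apply_moves([
  [[0, 0, 0], [0, 0, 0], 0.2],
  [[0, 0, 0], [0, 0, 0], 0.25],
  [[0, 0, 0], [0, 0, 0], 0.3],
  [[0, 0, 0], [0, 0, 0], 0.4],
  [[0, 0, 0], [0, 0, 0], 0.5],
  [[0, 0, 0], [0, 0, 0], 0.5],
  [[0, 0, 0], [0, 0, 0], 0.5],
  [[0, 0, 0], [0, 0, 0], 0.5],
], force=20)

```text
time: 16.15
ee_pos: [0.5223, 0.2239, 0.2058]
tcp_rot: [180.0, -0.0, 92.3]
wrist_force: [-0.0, 0.1, -0.2]
opening: 0.0426
grasp_force: 0.0
```

Request:
apply_moves([
  [[0, 0, -0.1], [0, 0, 0], 0.5],
  [[0, 0, -0.3], [0, 0, 0], 0.5],
  [[0, 0, -0.5], [0, 0, 0], 0.5],
  [[0, 0, -0.7], [0, 0, 0], 0.5],
  [[0, 0, -0.9], [0, 0, 0], 0.5],
  [[0, 0, -1.0], [0, 0, 0], 0.5],
])

```text
time: 16.75
ee_pos: [0.5226, 0.224, 0.3084]
tcp_rot: [179.9, -0.1, 92.3]
wrist_force: [0.7, 1.0, -0.1]
opening: 0.0424
grasp_force: 0.0
```

Request:
apply_moves([
  [[0, 0, -0.2], [0, 0, 0], 0.5],
  [[0, 0, -0.4], [0, 0, 0], 0.5],
  [[0, 0, -0.5], [0, 0, 0], 0.5],
  [[0, 0, -0.5], [0, 0, 0], 0.5],
  [[0, 0, -0.5], [0, 0, 0], 0.5],
])

```text
time: 17.25
ee_pos: [0.5224, 0.224, 0.355]
tcp_rot: [-180.0, 0.0, 92.3]
wrist_force: [0.3, -0.2, -0.7]
opening: 0.0427
grasp_force: 0.0
```

Run:
```python
from h import *
o=sensors.get_obs(); print(o["ee_pos"],o["wrist_force"])
c=imaging.get_calibration("wrist");K=np.array(c["intrinsics"]);T=np.array(c["world_from_camera"])
p,d=imaging.camera("wrist"); cv2.imwrite("pics/w6.png",p[:,:,::-1])
v,u=np.mgrid[0:480,0:640]; W=fish(u,v,d,K,T); x,y,z=W[...,0],W[...,1],W[...,2]
b=(x>.49)&(x<.6)&(y>.17)&(y<.28)
q=W[b&(z>.15)&(z<.19)]; print("grip top",np.median(q[:,2]),cv2.minAreaRect(q[:,:2].astype(np.float32)))
q=W[(x>.50)&(x<.515)&(y>.225)&(y<.242)&(z>.1)&(z<.13)]; print("hook top",np.median(q[:,2]),len(q))
```

```text
[0.52241547 0.2239583  0.35499336] [ 0.3224239  -0.18307755 -0.65580933]
grip top 0.1650937615175505 ((0.5219523906707764, 0.2239343822002411), (0.011410795152187347, 0.04975827783346176), 2.1954307556152344)
hook top 0.11331815950621615 299
```

View pics/w6.png

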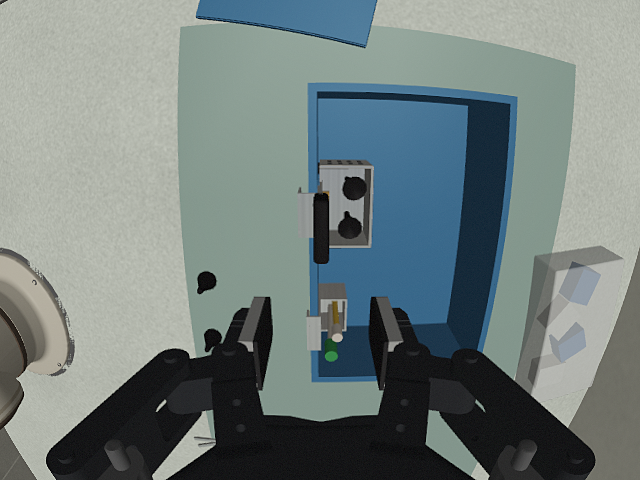

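The final view shows the basket hanging upright inside the tub at (345,205) with its hook over the rim. Its hook top is at 0.113 and both specula are still in it. The rack at (325,320) is undisturbed and the gripper is clear.

```bash
python3 -c "
from workcell import bot; print(bot.job_done())"
```

```text
the job is handed in; nothing more can be done
None
```

The basket hangs upright inside the tub on the near rim, on the free stretch clear of the rack. The hook is fully down on the rim, and the push force dropped as it does when the catch snaps under the bead. I pressed with about 13 N at most; the tub stayed within 1 mm, and the job was handed in at about 17 s.

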